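# Load and clamp a roller in the V welding fixture

## Task

Get the roller that is both long and thick ready for welding: swing the clamp strap of the V fixture right back, pick that roller from the stock board and lower it gently (no dropping) into the two V cradles with its end up against the end stop, let go of it, and then swing the strap down until it rests on the roller. Leave the other rollers and everything else on the bench where they are.

Things in the scene. Friction and masses are not known exactly. Their poses are not given: they have to be found in the camera images.
- roller: the wanted roller, plain steel, lying down: closed tube 48 mm in diameter, 140 mm long, with a 16 mm stub shaft sticking out 15 mm at each end (170 mm over all), 0.4 to 0.8 kg. The only one both long and thick. Origin at its middle on the axis; axis along its y; both ends alike. Starts in any lane of the stock board, axis 39 mm above the bench
- thin_roller: bystander, same length as the roller (170 mm over all) but only 34 mm in diameter, same layout and axes, on the stock board
- short_roller: bystander, 48 mm in diameter like the roller but only 90 mm long (120 mm over the stubs), same axes, on the stock board
- board: fixed wooden stock board 270 x 190 x 15 mm, origin under its middle. Three lanes at x = -90, 0, 90 mm, each holding a roller along y between four chocks (8 mm high and thick, 18 mm long) centred 24 mm to either side of the lane and 34 mm either way from its middle: the roller's middle is free for fingers. Board and fixture may be on either side of the bench
- vfix: the fixed V fixture: steel base 150 (x) x 210 (y) x 12 mm, origin at its middle on the bench. Two 90-degree V cradles, 20 mm long, at y = -45 and 45 mm, lips 54 mm high, 57 mm apart; 70 mm free gap between cradles. End stop: upright plate 56 mm wide, 78 mm high, face looking to +y at y = -85 mm. Clamp hinge plates at x = 52, y = 30 and 60 mm, 100 mm high
- seat (a point): where the roller's middle is when it lies fully down in both cradles with a stub end against the end stop: 60 mm above the bench over the fixture's origin; same axes as the fixture, the seated roller lies along y, the end stop is on the -y side
- clamp (a joint): angle (rad) of the clamp, a steel strap 20 mm wide, 10 mm thick over the cradle at y = 45 mm, hinged along the fixture's y. 0: level, lying on a seated roller; grows as its free end (-x side) rises and swings over to +x; stops at -0.06 and 1.9. Stiff hinge (1 to 4 N at the bar): stays where left. Clear of the cradles above 1.6. Starts at 0 to 0.45
- clamp_hinge (a point): point on the clamp's hinge axis, in line with clamp_bar across the fixture; axes as the fixture's; 89.5 mm above the bench, at x = 52, y = 83 mm of the fixture
- clamp_bar (a point): middle of the free part of the clamp's handle, a round bar 12 mm thick, parallel to the fixture's y, sticking out 50 mm from the strap's side towards +y, at the strap's free end 120 mm from the hinge axis. It moves with the strap: at angle q it is 120 cos q mm towards the fixture's -x from clamp_hinge and 120 sin q mm above it
- jar: bystander, glass jar 68 mm in diameter, 100 mm high, origin under its middle
- spray_can: bystander, grey can 66 mm in diameter, 200 mm high, origin under its middle
- hammer: bystander, hammer 200 mm long lying along its x beyond the fixture, under 50 mm high, origin under its middle
- brush: bystander, brush 190 mm long lying along its x in front of the robot, 20 mm high, origin under its middle
- channel: bystander, steel channel offcut 140 (along x) x 50 x 30 mm beyond the stock board, origin under its middle
Not all that is in view belongs to the job. Leave any orange look-alike of the roller alone.

How it is judged:
By the outcome, as a careful person would: the job done as asked, in the order asked, and still so for the second after the job is handed in, with the robot touching nothing.
It also fails if it takes over 70 s, if anything falls off the work surface, if the arm or the gripper's body presses on something with over 40 N, if the wrist force passes 120 N, or if a joint passes its speed limit or range.

## Robot

A 6-joint arm with a two-finger parallel gripper is mounted at the origin on the work surface. World frame = base frame: x ahead of the robot, y to its left, z up, the work surface at z = 0. Lengths are in m, angles in rad, forces in N, time in s.
With the tool pointing down it reaches from about 0.25 to 0.775 m from the base axis. Payload 8.9 kg.
Tool frame: the origin (TCP) lies between the finger pads; the fingertips stand ctrl.tip_extent ahead of it and the grasp point (between the pads) lies 2 mm behind it (ctrl.tip_extent is the distance from the TCP to the fingertips, in m); z points along the fingers, y is the line along which they close (so a half turn about z gives the same grasp; the last joint's range is limited). The gripper opens to 85 mm and grips with 20 to 120 N. Pads are 22 mm wide; open, the fingers measure 114 mm over their backs; the gripper's body (76 mm by 85 mm) begins 54 mm behind the grasp point. The pads swing forward as they close: fully open they stand 13 mm farther back than shut.
Start: joints at [-1.374, 0.291, -0.153, 1.127, 0, 1.431], TCP at [0.173, -0.496, 0.248] pointing down, gripper open.
Joint ranges: [-2.52, 2.52], [-0.91, 1.74], [-1.3, 1.37], [-1.96, 2.02], [-1.52, 1.47], [-3.14, 3.14]. Speed limits (rad/s): [2.22, 2.22, 2.79, 3.14, 3.14, 3.14].

## Interface

Orientations are given as a unit quaternion [x, y, z, w].
In Python, from station import ctrl gives the robot as it stands.
- The arm moves only by the tool step_arm, never from a script. Its argument "deltas" is a list of rows, each a list of 6 numbers: the shift along the tool's x, y, z in mm, then the turn, a rotation vector about the tool's x, y, z in rad. In form: [[dx, dy, dz, rx, ry, rz], ...]. A call has exactly 8 rows; each row shifts and turns the commanded pose from where the row before left it, along the tool's axes as they then stand; what a row does not reach is not made up. A row lasts 1/10 s, in which the tool goes at most 50 mm and 8.59 degrees, less where a joint would pass 70% of its speed; a pose out of reach is approached as far as the arm can. A call is refused whole if a number of a shift passes 50 or a number of a turn 0.15, either way. A call with a gripper value outside its range is refused whole. "fingers" is the opening, from 0 (shut) to 1 (fully open), set as the call begins (left out, the last holds). The fingers move at their own pace and stop on an object; "force" is the grip in N (left out, the last holds). Time passes only in rows, so rows that do not move let the fingers close, or fill a call up. It gives the time, the measured TCP pose, the force, the opening and the grip force at its end, in the units of the state.
- ctrl.observe(): the state, without advancing time (a new reading comes with each control period).
- ctrl.snapshot(name): name is "scene" or "top" or "wrist"; returns a dict with "img" (420x560x3 uint8, red, green, blue), "range_z" (420x560 float32, m along the optical axis (not along the pixel's ray), 0 where there is no reading), "fx", "fy", "cx", "cy" (pixels), "eye" and "attitude" of the camera in the world; the wrist camera has in their place "T_tool_cam" (4x4, takes a point from camera to tool coordinates, whose origin is the TCP and whose axes are the flange's). Camera axes: x right, y down, z forward; pixel columns grow to the right and rows downward; lengths in m; the calibration is good to about 2 mm. A picture is of the moment at which its call begins: read the wrist's pose just before it.
- ctrl.sign_off(): hands the job in; it is judged then, once.
The state is a dict: "clock": time; "qpos": joint angles; "qvel": joint speeds; "joint_efforts": joint torques, N m; "eef_pos": TCP position; "eef_rot": TCP orientation; "force": force on the tool from outside, world axes, zero at the start; "wrist_torque": the same for the moment, N m; "width": opening from 0.0 (shut) to 1.0 (fully open); "grip_force": force on a finger pad.
Only numpy, scipy, OpenCV 4.12 (cv2) and the standard library are available. Lean on these libraries where they do the work, as an engineer would, in place of code of your own. Each camera call takes 0.05 s, during which the arm holds its last target. There are 200 camera calls.

## Working session

There is one attempt and no reset: what is moved stays moved. The work goes in short steps, Python scripts to look and compute and a tool call to move; the robot and the scene stay as the last step left them, time stands still between calls to the robot, and variables do not carry over. Pictures are saved under pics/ and viewed, at most 10 in all, crops included, and the job is handed in when it is done.

Besides the shell and the picture viewer there is one more tool, called after "Call:" as a command line: name --pt "numbers of a row" for each row, then --argument value for the rest. step_arm: Moves the arm, as the interface text tells. Its arguments: {"type":"object","properties":{"deltas":{"type":"array"},"fingers":{"type":"number"},"force":{"type":"number"}},"required":["deltas"]}

```bash
ls; mkdir -p pics
cat > h.py <<'E'
import numpy as np, cv2
from scipy.spatial.transform import Rotation as R
from station import ctrl
def pose():
    s=ctrl.observe(); return np.array(s["eef_pos"]),R.from_quat(s["eef_rot"]).as_matrix(),s
def snap(name,fn=None):
    p,M,s=pose(); d=ctrl.snapshot(name)
    if name=="wrist":
        T=np.eye(4);T[:3,:3]=M;T[:3,3]=p;d["T"]=T@np.array(d["T_tool_cam"])
    else:
        a=np.array(d["attitude"]);T=np.eye(4);T[:3,:3]=R.from_quat(a).as_matrix() if a.size==4 else a;T[:3,3]=d["eye"];d["T"]=T
    if fn: cv2.imwrite("pics/"+fn,d["img"][:,:,::-1])
    return d
def cloud(d):
    v,u=np.mgrid[:420,:560];z=d["range_z"]
    P=np.stack([(u-d["cx"])/d["fx"]*z,(v-d["cy"])/d["fy"]*z,z],-1)
    W=P@d["T"][:3,:3].T+d["T"][:3,3];W[z==0]=np.nan;return W
E
python3 - <<'E'
from h import *
import pickle
for n in("top","scene"):
    d=snap(n,n+"1.png");pickle.dump(d,open(n+".pkl","wb"));print(n,d["eye"],d["attitude"],d["fx"],d["cx"],d["cy"])
print(ctrl.tip_extent,pose())
E
```

```text
pics
top [0.36201878 0.04773078 1.37103385] [ 0.71030657 -0.70177377  0.03605642 -0.04096452] 517.9491714366828 286.53899506194006 210.11563961647514
scene [1.2629703  0.23739715 0.75183718] [ 0.5586093   0.71927922 -0.32582316 -0.25383524] 475.43728878397127 287.4264714629776 215.59644417442303
0.017 (array([ 0.17292615, -0.49532244,  0.24780085]), array([[ 9.44160031e-01,  3.29487163e-01, -2.14302329e-04],
       [ 3.29487187e-01, -9.44159359e-01,  1.13948008e-03],
       [ 1.73108510e-04, -1.14646142e-03, -9.99999328e-01]]), {'clock': 0.1, 'qpos': array([-1.37431774e+00,  2.91229015e-01, -1.54013977e-01,  1.12671273e+00,
        1.22665775e-05,  1.43151442e+00]), 'qvel': array([ 0.00065416, -0.00016179,  0.00217981, -0.00010472, -0.00067089,
       -0.00012565]), 'joint_efforts': array([ 1.88576952e-03, -5.37977099e+01,  3.31919217e+01,  9.32078023e-03,
       -1.54674080e-04,  1.28324155e-05]), 'eef_pos': array([ 0.17292615, -0.49532244,  0.24780085]), 'eef_rot': array([ 9.85941012e-01,  1.67092742e-01, -1.04453053e-05, -5.79634449e-04]), 'force': array([-0.55378333, -0.25830035, -0.32270828]), 'wrist_torque': array([ 0.01595213,  0.02810888, -0.00592456]), 'grip_force': 0.0, 'width': 0.9986582948045889})
```

View pics/top1.png

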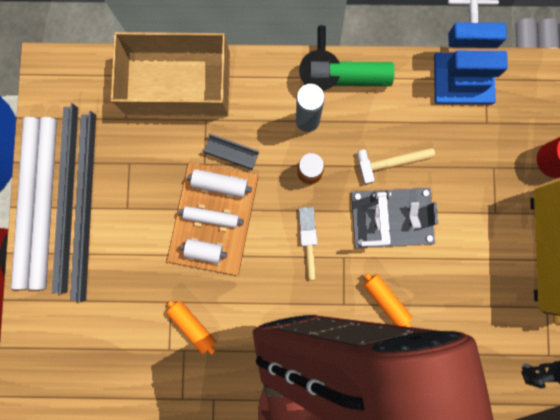

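View pics/scene1.png

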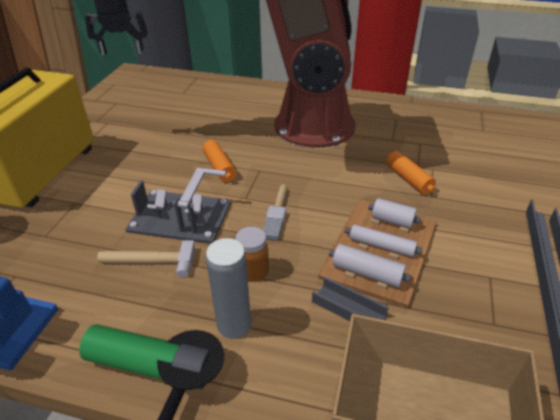

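The top view shows the wanted roller (long and thick) in the far lane at about (220,183) and the thin and short ones below it. The V fixture is at (395,217), with its end stop on the right at (436,213), so world -y. The clamp strap is at (377,220) with its bar at (362,243). Orange decoys are at (190,327) and (387,300), to be left alone.

Run:
```python
from h import *
import pickle
d=pickle.load(open("top.pkl","rb"));W=cloud(d)
I=d["img"].astype(int)
def rect(m,n):
    p=W[m];p=p[~np.isnan(p).any(1)]
    r=cv2.minAreaRect(p[:,:2].astype(np.float32));print(n,len(p),np.round(r[0],4),np.round(r[1],4),round(r[2],2),"zmed",np.median(p[:,2]),"zmax",p[:,2].max());return p
v,u=np.mgrid[:420,:560]
def box(a,b,c,e): return (u>=a)&(u<b)&(v>=c)&(v<e)
grey=(I.max(2)-I.min(2)<40)
p=rect(box(185,252,160,205)&(W[...,2]>.038)&grey,"roller")
c=p[:,:2]-p[:,:2].mean(0);w=np.linalg.svd(c,full_matrices=0)[2][0];print("axis yaw",np.degrees(np.arctan2(w[1],w[0])))
b=box(345,442,182,252)
rect(b&(W[...,2]>.006)&(W[...,2]<.018),"base")
q=rect(b&(W[...,2]>.07)&(u>415),"stop")
q=rect(b&(W[...,2]>.062)&(u<400),"clamp")
for a in range(355,395,6): print([ "%.0f"%(1000*W[y,a,2]) for y in range(186,250,4)])
for n,bb in(("jar",box(295,326,150,185)),("can",box(290,326,80,135)),("hammer",box(352,440,145,182)),("channel",box(200,262,130,172)),("brush",box(295,320,205,280))):
    rect(bb&(W[...,2]>.012),n)
```

```text
roller 1029 [0.5755 0.2343] [0.1674 0.0475] 78.9 zmed 0.05822367434219311 zmax 0.06997101640294612
axis yaw -100.79276747987886
base 3295 [ 0.4995 -0.2226] [0.1804 0.2515] 0.99 zmed 0.01154110759150706 zmax 0.017996274192731088
stop 85 [ 0.5005 -0.3154] [0.0552 0.01  ] 3.39 zmed 0.07655287170133396 zmax 0.08227725636004779
clamp 634 [ 0.4852 -0.1636] [0.0695 0.1431] 87.52 zmed 0.09684005415609809 zmax 0.10713645122714244
['-1', '2', '10', '15', '10', '10', '8', '14', '11', '12', '13', '12', '14', '11', '9', '11']
['-1', '-5', '8', '12', '12', '9', '8', '10', '15', '11', '11', '12', '9', '15', '98', '90']
['-3', '1', '10', '14', '10', '12', '13', '14', '10', '13', '13', '10', '13', '12', '94', '7']
['-3', '-0', '93', '68', '8', '14', '9', '9', '16', '13', '15', '15', '7', '11', '94', '13']
['2', '3', '99', '90', '95', '96', '97', '93', '85', '37', '47', '16', '14', '12', '98', '7']
['-2', '10', '92', '94', '92', '95', '94', '97', '96', '91', '96', '95', 'nan', '100', '99', '10']
['4', '14', '13', '10', '12', '13', '8', '11', '16', '8', '11', '9', '14', '4', '10', '9']
jar 638 [ 0.6121 -0.0009] [0.0629 0.0656] 0.33 zmed 0.09775263398498613 zmax 0.10821539601387076
can 1246 [0.7886 0.    ] [0.0655 0.1329] 81.24 zmed 0.177416585792056 zmax 0.20470869018123028
hammer 919 [ 0.6497 -0.2323] [0.0867 0.2009] 13.9 zmed 0.023200518204129716 zmax 0.0333331287535652
channel 438 [0.6398 0.2181] [0.1394 0.1057] 71.54 zmed 0.025096006496812873 zmax 0.051384414080245966
brush 798 [ 0.4243 -0.0012] [0.1879 0.0416] 6.37 zmed 0.01808542660099477 zmax 0.02925433829206825
```

Call:
step_arm --pt "0 0 -12 0 0 -0.14" --pt "0 0 -12 0 0 -0.14" --pt "0 0 -12 0 0 -0.14" --pt "0 0 -12 0 0 -0.14" --pt "0 0 -12 0 0 -0.14" --pt "0 0 -12 0 0 -0.14" --pt "0 0 -12 0 0 -0.14" --pt "0 0 -12 0 0 -0.14" --fingers 1

```text
clock: 0.9
eef_pos: [0.173, -0.4955, 0.3445]
eef_rot: [0.745, 0.667, 0.0, -0.0]
force: [0.2, -0.1, 0.1]
width: 0.999
grip_force: 0.0
```

```bash
cat >> h.py <<'E'
def togo(xyz,psiy=None):
    "mm in present tool axes to world point; psiy: wanted world yaw (deg) of tool y -> rz"
    p,M,s=pose();dl=M.T@(np.array(xyz)-p)*1000
    y=np.degrees(np.arctan2(M[1,1],M[0,1]))
    rz=None if psiy is None else -np.radians((psiy-y+180)%360-180)
    print("tcp",np.round(p,4),"psiy %.2f"%y,"togo",np.round(dl,1),"rz",rz,"F",np.round(s["force"],1),"w",round(s["width"],3),"g",round(s["grip_force"],1),"t",round(s["clock"],2))
E
python3 - <<'E'
from h import *
togo([.42,-.22,.36],2)
print(np.round(ctrl.snapshot("wrist")["T_tool_cam"],3).tolist())
E
```

```text
tcp [ 0.173  -0.4955  0.3445] psiy -6.26 togo [300.8 215.5 -15.4] rz -0.14416225876218455 F [ 0.2 -0.1  0.1] w 0.999 g 0.0 t 0.9
[[0.001, -0.962, -0.273, 0.07], [1.0, 0.0, 0.001, -0.0], [-0.001, -0.273, 0.962, -0.126], [0.0, 0.0, 0.0, 1.0]]
```

Call:
step_arm --pt "0 0 0 0 0 -0.144" --pt "30 33 0 0 0 0" --pt "30 33 0 0 0 0" --pt "30 33 0 0 0 0" --pt "30 33 0 0 0 0" --pt "30 33 0 0 0 0" --pt "30 33 0 0 0 0" --pt "30 33 0 0 0 0"

```text
clock: 1.75
eef_pos: [0.3987, -0.2775, 0.3439]
eef_rot: [0.698, 0.716, -0.0, -0.0]
force: [-0.1, -1.0, -0.2]
width: 0.999
grip_force: 0.0
```

Call:
step_arm --pt "30 33 0 0 0 0" --pt "30 33 0 0 0 0" --pt "30 33 0 0 0 0" --pt "14 17 0 0 0 0" --pt "0 0 0 0 0 0" --pt "0 0 0 0 0 0" --pt "0 0 0 0 0 0" --pt "0 0 0 0 0 0"

```text
clock: 2.55
eef_pos: [0.5101, -0.1726, 0.3443]
eef_rot: [0.698, 0.717, -0.0, -0.0]
force: [1.0, -0.3, -0.0]
width: 0.999
grip_force: 0.0
```

Run:
```python
from h import *
import pickle
togo([.5,-.16,.345],2)
d=snap("wrist","w1.png");pickle.dump(d,open("w1.pkl","wb"))
W=cloud(d);Z=W[...,2]
def rect(m,n):
    p=W[m];p=p[~np.isnan(p).any(1)]
    r=cv2.minAreaRect(p[:,:2].astype(np.float32));print(n,len(p),np.round(r[0],4),np.round(r[1],4),round(r[2],2),"zmed",np.median(p[:,2]));return p
near=(abs(W[...,0]-.5)<.14)&(abs(W[...,1]+.22)<.16)
dark=d["img"].max(2)<110
def big(m):
    m=cv2.morphologyEx(m.astype(np.uint8),cv2.MORPH_OPEN,np.ones((5,5)));n,l,s,_=cv2.connectedComponentsWithStats(m);return l==1+s[1:,4].argmax()
rect(big(near&(Z>.007)&(Z<.017)&dark),"base")
rect(big(near&(Z>.07)&(W[...,1]<-.29)),"stop")
rect(big(near&(Z>.08)&(W[...,1]>-.28)),"clamp")
```

```text
tcp [ 0.5101 -0.1726  0.3443] psiy 1.54 togo [12.8 -9.7 -0.7] rz -0.007992763475171515 F [ 1.  -0.3 -0. ] w 0.999 g 0.0 t 2.55
base 2134 [ 0.4853 -0.1505] [0.1366 0.0675] 1.17 zmed 0.012512575922094038
stop 280 [ 0.503  -0.3159] [0.0544 0.0087] 3.52 zmed 0.07800092458444186
clamp 53795 [ 0.5096 -0.168 ] [0.1494 0.0347] 1.11 zmed 0.40786855003506584
```

View pics/w1.png

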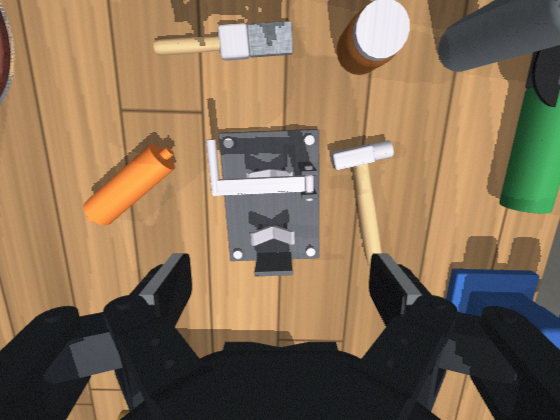

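The wrist view shows the fixture base at (218–322,130–262), with the strap along row 186 and its bar at (213,140–190). The hinge is at (309,184) and the end stop at (273,265). The earlier clamp mask caught the gripper, so I'll redo it.

Run:
```python
from h import *
import pickle
d=pickle.load(open("w1.pkl","rb"))
W=cloud(d);Z=W[...,2];v,u=np.mgrid[:420,:560]
def pts(m,n):
    p=W[m];p=p[~np.isnan(p).any(1)]
    r=cv2.minAreaRect(p[:,:2].astype(np.float32));print(n,len(p),np.round(r[0],4),np.round(r[1],4),round(r[2],2),"zmed",np.round(np.median(p[:,2]),4));return p
box=lambda a,b,c,e:(u>=a)&(u<b)&(v>=c)&(v<e)
g=d["img"].max(2)<115
p=pts(box(205,335,120,275)&(Z>.006)&(Z<.018)&g,"base")
hull=p[:,:2];
for a in (0,1): print(np.percentile(hull[:,a],[.5,99.5]))
s=pts(box(240,305,240,280)&(Z>.072)&(Z<.09),"stop")
b=pts(box(203,222,136,178)&(Z>.07)&(Z<.14),"bar"); print(np.polyfit(b[:,1],b[:,0],1),np.percentile(b[:,2],[5,95]),b.mean(0))
t=pts(box(222,297,176,200)&(Z>.075)&(Z<.14),"strap");print("slope z/x",np.polyfit(t[:,0],t[:,2],1),"y/x",np.polyfit(t[:,0],t[:,1],1))
h=pts(box(296,325,160,202)&(Z>.085)&(Z<.14),"hinge");print(h.mean(0))
# bolts at base corners: rays to plane z=.012
def ray(px,z=.014):
    k=np.array([(px[0]-d["cx"])/d["fx"],(px[1]-d["cy"])/d["fy"],1]);w=d["T"][:3,:3]@k;o=d["T"][:3,3];return (o+w*(z-o[2])/w[2])
for px in((228,143),(310,140),(238,254),(311,252)): print("bolt",np.round(ray(px),4))
```

```text
base 3534 [ 0.509  -0.2209] [0.1743 0.2082] 3.73 zmed 0.0125
[0.41784287 0.57144081]
[-0.31411103 -0.11523384]
stop 255 [ 0.5029 -0.3159] [0.0543 0.0087] 3.52 zmed 0.0782
bar 374 [ 0.4244 -0.1507] [0.0121 0.0471] 3.76 zmed 0.0994
[-0.0600325   0.41629146] [0.09542969 0.10124783] [ 0.42530061 -0.15007127  0.09912658]
strap 1234 [ 0.4832 -0.1834] [0.0956 0.0205] 3.89 zmed 0.0973
slope z/x [-0.03823351  0.115655  ] y/x [ 0.06508822 -0.21395915]
hinge 530 [ 0.543  -0.1795] [0.0255 0.0443] 4.0 zmed 0.0958
[ 0.54314018 -0.17849477  0.0963245 ]
bolt [ 0.4313 -0.1374  0.014 ]
bolt [ 0.5535 -0.1297  0.014 ]
bolt [ 0.4442 -0.3179  0.014 ]
bolt [ 0.5651 -0.311   0.014 ]
```

Call:
step_arm --pt "0 0 0 0 0 -0.038" --pt "4 -12 25 0 0 0" --pt "4 -12 25 0 0 0" --pt "4 -12 25 0 0 0" --pt "4 -12 25 0 0 0" --pt "4 -12 25 0 0 0" --pt "4 -12 25 0 0 0" --pt "4 -12 25 0 0 0" --fingers 0.6 --force 40

```text
clock: 3.4
eef_pos: [0.4242, -0.1498, 0.1687]
eef_rot: [0.684, 0.73, 0.0, 0.0]
force: [0.2, -0.0, 0.6]
width: 0.599
grip_force: 0.0
```

Run:
```python
from h import *
togo([.425,-.149,.0915],3.7)
```

```text
tcp [ 0.4242 -0.1498  0.1687] psiy 3.75 togo [ 0.8  0.8 77.2] rz 0.0009033142334508438 F [ 0.2 -0.   0.6] w 0.599 g 0.0 t 3.4
```

Call:
step_arm --pt "1 1 15 0 0 0" --pt "0 0 15 0 0 0" --pt "0 0 15 0 0 0" --pt "0 0 15 0 0 0" --pt "0 0 10 0 0 0" --pt "0 0 7 0 0 0" --pt "0 0 0 0 0 0" --pt "0 0 0 0 0 0"

```text
clock: 4.2
eef_pos: [0.4262, -0.1486, 0.0926]
eef_rot: [0.683, 0.73, 0.0, 0.0]
force: [0.4, 0.3, 0.3]
width: 0.6
grip_force: 0.0
```

Call:
step_arm --pt "0 0 0 0 0 0" --pt "0 0 0 0 0 0" --pt "0 0 0 0 0 0" --pt "0 0 0 0 0 0" --pt "0 0 0 0 0 0" --pt "0 0 0 0 0 0" --pt "0 0 0 0 0 0" --pt "0 0 0 0 0 0" --fingers 0 --force 40

```text
clock: 5.0
eef_pos: [0.425, -0.1485, 0.0923]
eef_rot: [0.683, 0.73, -0.001, -0.0]
force: [-4.8, -3.4, 1.7]
width: 0.125
grip_force: 38.9
```

Run:
```python
import numpy as np
q=np.linspace(.03,1.85,17);y=-120*np.cos(q);z=-120*np.sin(q)
Y=np.round(y-y[0]);Z=np.round(z-z[0]);print([[int(a),int(b)] for a,b in zip(np.diff(Y),np.diff(Z))])
```

```text
[[1, -14], [3, -13], [4, -13], [6, -12], [7, -12], [8, -11], [10, -10], [10, -8], [12, -8], [12, -6], [13, -4], [13, -4], [14, -1], [13, 0], [14, 1], [13, 3]]
```

Call:
step_arm --pt "0 1 -14 0 0 0" --pt "0 3 -13 0 0 0" --pt "0 4 -13 0 0 0" --pt "0 6 -12 0 0 0" --pt "0 7 -12 0 0 0" --pt "0 8 -11 0 0 0" --pt "0 10 -10 0 0 0" --pt "0 10 -8 0 0 0"

```text
clock: 5.8
eef_pos: [0.4694, -0.1455, 0.1856]
eef_rot: [0.684, 0.73, -0.005, -0.003]
force: [-29.8, -5.9, 26.1]
width: 0.119
grip_force: 41.0
```

Call:
step_arm --pt "0 9 -11 0 0 0" --pt "0 12 -7 0 0 0" --pt "0 13 -4 0 0 0" --pt "0 13 -4 0 0 0" --pt "0 0 0 0 0 0" --pt "0 0 0 0 0 0" --pt "0 0 0 0 0 0" --pt "0 0 0 0 0 0"

```text
clock: 6.6
eef_pos: [0.5219, -0.1422, 0.2118]
eef_rot: [0.683, 0.73, 0.0, 0.001]
force: [-0.9, -2.2, 5.0]
width: 0.12
grip_force: 41.8
```

Run:
```python
from h import *
togo([.5448+.033*.998,-.1432+.033*.0645,.0895+.1154-.002],3.7)
```

```text
tcp [ 0.5219 -0.1422  0.2118] psiy 3.84 togo [-2.6 55.8  9. ] rz 0.0024313523406586123 F [-0.9 -2.2  5. ] w 0.12 g 41.8 t 6.6
```

Call:
step_arm --pt "0 12 -2 0 0 0" --pt "0 12 0 0 0 0" --pt "0 12 1 0 0 0" --pt "0 11 2 0 0 0" --pt "0 8 2 0 0 0" --pt "0 0 0 0 0 0" --pt "0 0 0 0 0 0" --pt "0 0 0 0 0 0"

```text
clock: 7.4
eef_pos: [0.5765, -0.1386, 0.2081]
eef_rot: [0.683, 0.73, -0.0, 0.0]
force: [0.3, -4.7, -2.9]
width: 0.12
grip_force: 42.6
```

Call:
step_arm --pt "0 0 0 0 0 0" --pt "0 0 0 0 0 0" --pt "0 0 0 0 0 0" --pt "0 0 0 0 0 0" --pt "0 0 -10 0 0 0" --pt "0 0 -20 0 0 0" --pt "0 0 -25 0 0 0" --pt "0 0 -25 0 0 0" --fingers 0.6

```text
clock: 8.2
eef_pos: [0.5766, -0.1382, 0.2899]
eef_rot: [0.683, 0.73, 0.0, 0.0]
force: [1.0, 0.6, -0.1]
width: 0.601
grip_force: 0.0
```

Run:
```python
from h import *
togo([.5,.2,.29],-10.8)
d=snap("wrist","w2.png");W=cloud(d);Z=W[...,2]
m=(Z>.14)&(Z<.23)&(abs(W[...,0]-.58)<.06)&(abs(W[...,1]+.15)<.06)
p=W[m];print(len(p),p.mean(0) if len(p) else 0,np.percentile(p,[2,98],axis=0) if len(p) else 0)
t=snap("top");W=cloud(t);Z=W[...,2];m=(Z>.12)&(Z<.23)&(abs(W[...,0]-.57)<.05)&(abs(W[...,1]+.17)<.05);print(m.sum(),W[m].mean(0))
```

```text
tcp [ 0.5766 -0.1382  0.2899] psiy 3.84 togo [ 3.425e+02 -5.370e+01 -1.000e-01] rz 0.255496736320685 F [ 1.   0.6 -0.1] w 0.601 g 0.0 t 8.2
1903 [ 0.57352473 -0.15576226  0.19983411] [[ 0.55725252 -0.18568141  0.1459588 ]
 [ 0.5828468  -0.11765439  0.21234595]]
0 [nan nan nan]<stdin>:6: RuntimeWarning: Mean of empty slice.
  ret = um.true_divide(
```

View pics/w2.png

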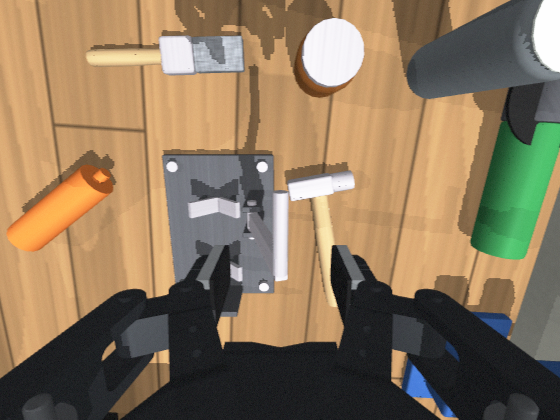

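The strap is now swung back, with the bar at (280,235) above the base edge. Next is the roller.

Call:
step_arm --pt "0 0 -5 0 0 0.128" --pt "0 0 0 0 0 0.128" --pt "40 -9 0 0 0 0" --pt "40 -9 0 0 0 0" --pt "40 -9 0 0 0 0" --pt "40 -9 0 0 0 0" --pt "40 -9 0 0 0 0" --pt "40 -9 0 0 0 0" --fingers 1

```text
clock: 9.1
eef_pos: [0.5683, 0.1093, 0.2934]
eef_rot: [0.771, 0.637, 0.0, -0.0]
force: [1.4, 0.3, -0.2]
width: 1.001
grip_force: 0.0
```

Call:
step_arm --pt "40 -9 0 0 0 0" --pt "40 -9 0 0 0 0" --pt "40 -9 0 0 0 0" --pt "38 -9 0 0 0 0" --pt "0 0 0 0 0 0" --pt "0 0 0 0 0 0" --pt "0 0 0 0 0 0" --pt "0 0 0 0 0 0"

```text
clock: 9.9
eef_pos: [0.5632, 0.2684, 0.2935]
eef_rot: [0.771, 0.637, -0.0, 0.0]
force: [1.0, -1.0, 0.2]
width: 1.005
grip_force: 0.0
```

Run:
```python
from h import *
d=snap("wrist","w3.png");W=cloud(d);Z=W[...,2]
m=((Z>.045)&(Z<.075)&(abs(W[...,0]-.5755)<.06)&(abs(W[...,1]-.234)<.085)).astype(np.uint8)
m=cv2.morphologyEx(m,cv2.MORPH_OPEN,np.ones((5,5)));n,l,s,_=cv2.connectedComponentsWithStats(m);m=l==1+s[1:,4].argmax()
p=W[m];r=cv2.minAreaRect(p[:,:2].astype(np.float32));print(len(p),r,np.percentile(p[:,2],97))
c=p[:,:2].mean(0);w=np.linalg.svd(p[:,:2]-c,full_matrices=0)[2][0];print(c,np.degrees(np.arctan2(w[1],w[0])))
togo([r[0][0],r[0][1],.039],-10.8)
```

```text
4006 ((0.5781866312026978, 0.23353311419487), (0.16843144595623016, 0.045519858598709106), 79.06610107421875) 0.06407848527019046
[0.5782086  0.23926001] -101.01601889765283
tcp [0.5633 0.2685 0.2935] psiy -10.91 togo [-31.5  21.2 254.5] rz -0.0019929442271736752 F [-0.1  0.3  0.3] w 1.0 g 0.0 t 9.95
```

View pics/w3.png

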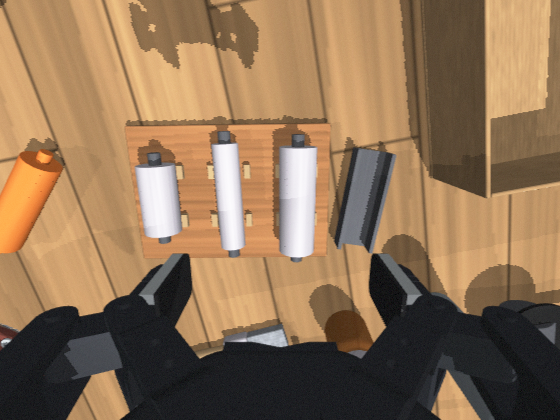

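The view shows the wanted roller at (297,200), flanked by the thin roller at (229,195) and the channel at (365,200). The channel is close, so I'll approach with the fingers only partly open.

Call:
step_arm --pt "-4 3 25 0 0 0" --pt "-4 3 25 0 0 0" --pt "-4 3 25 0 0 0" --pt "-4 3 25 0 0 0" --pt "-4 3 25 0 0 0" --pt "-4 2 25 0 0 0" --pt "-4 2 25 0 0 0" --pt "-4 2 20 0 0 0" --fingers 0.75 --force 50

```text
clock: 10.75
eef_pos: [0.5774, 0.233, 0.0971]
eef_rot: [0.771, 0.637, -0.0, -0.0]
force: [-0.4, -0.3, -0.5]
width: 0.745
grip_force: 0.0
```

Run:
```python
from h import *
togo([.578,.234,.039],-10.9)
```

```text
tcp [0.5774 0.233  0.0971] psiy -10.91 togo [ 1.2  0.4 58.1] rz -0.00013639308993970467 F [-0.4 -0.3 -0.5] w 0.745 g 0.0 t 10.75
```

Call:
step_arm --pt "1 0 12 0 0 0" --pt "0 0 12 0 0 0" --pt "0 0 10 0 0 0" --pt "0 0 10 0 0 0" --pt "0 0 8 0 0 0" --pt "0 0 4 0 0 0" --pt "0 0 0 0 0 0" --pt "0 0 0 0 0 0"

```text
clock: 11.55
eef_pos: [0.5781, 0.2353, 0.0426]
eef_rot: [0.771, 0.637, 0.0, 0.0]
force: [-0.2, -0.3, 0.2]
width: 0.751
grip_force: 0.0
```

Call:
step_arm --pt "0 0 0 0 0 0" --pt "0 0 0 0 0 0" --pt "0 0 0 0 0 0" --pt "0 0 0 0 0 0" --pt "0 0 0 0 0 0" --pt "0 0 0 0 0 0" --pt "0 0 0 0 0 0" --pt "0 0 0 0 0 0" --fingers 0 --force 60

```text
clock: 12.35
eef_pos: [0.5785, 0.2353, 0.0433]
eef_rot: [0.771, 0.637, 0.001, 0.0]
force: [-0.5, -0.5, 5.4]
width: 0.542
grip_force: 61.4
```

Call:
step_arm --pt "0 0 -8 0 0 0" --pt "0 0 -15 0 0 0" --pt "0 0 -30 0 0 0" --pt "0 0 -35 0 0 0" --pt "0 0 -35 0 0 0" --pt "0 0 -35 0 0 0" --pt "0 0 -35 0 0 0" --pt "0 0 -20 0 0 0"

```text
clock: 13.15
eef_pos: [0.5782, 0.2353, 0.2586]
eef_rot: [0.771, 0.637, 0.001, 0.001]
force: [1.2, -0.7, -4.3]
width: 0.539
grip_force: 62.9
```

Run:
```python
from h import *
togo([.488,-.219,.26],3.7)
```

```text
tcp [0.5782 0.2353 0.2586] psiy -10.83 togo [-463.2   -3.2   -2. ] rz -0.2535449132368824 F [ 1.2 -0.7 -4.3] w 0.539 g 62.9 t 13.15
```

Call:
step_arm --pt "-25 0 0 0 0 0" --pt "-38 0 0 0 0 0" --pt "-40 0 0 0 0 0" --pt "-40 0 0 0 0 0" --pt "-40 0 0 0 0 0" --pt "-40 0 0 0 0 0" --pt "-40 0 0 0 0 0" --pt "-40 0 0 0 0 0"

```text
clock: 13.95
eef_pos: [0.5199, -0.0637, 0.2555]
eef_rot: [0.771, 0.637, -0.0, -0.0]
force: [0.4, -0.2, -5.0]
width: 0.538
grip_force: 62.9
```

Call:
step_arm --pt "-40 -1 0 0 0 0" --pt "-40 -1 0 0 0 0" --pt "-40 -1 0 0 0 0" --pt "-25 0 0 0 0 0" --pt "-15 0 0 0 0 -0.12" --pt "0 0 0 0 0 -0.13" --pt "0 0 0 0 0 0" --pt "0 0 0 0 0 0"

```text
clock: 14.75
eef_pos: [0.4877, -0.2187, 0.2553]
eef_rot: [0.687, 0.727, 0.0, -0.0]
force: [0.5, -1.3, -4.5]
width: 0.541
grip_force: 62.8
```

Run:
```python
from h import *
import pickle
togo([.498,-.219,.085],3.7)
d=snap("wrist","w4.png");W=cloud(d);Z=W[...,2]
p=W[(Z>.2)&(Z<.275)&(abs(W[...,0]-.49)<.023)&(W[...,1]>-.2)&(W[...,1]<-.05)]
if len(p): print(len(p),p.min(0),p.max(0),np.polyfit(p[:,1],p[:,0],1))
d=snap("scene");pickle.dump(d,open("s2.pkl","wb"));cv2.imwrite("pics/s2.png",cv2.resize(d["img"][100:300,80:300,::-1],None,fx=3,fy=3))
```

```text
tcp [ 0.4877 -0.2187  0.2553] psiy 3.29 togo [ -1.   10.4 170.3] rz -0.007233535064686343 F [ 0.5 -1.3 -4.5] w 0.541 g 62.8 t 14.75
12020 [ 0.46700949 -0.19999384  0.23003948] [ 0.50863098 -0.13490144  0.27499993] [-0.05405478  0.47720261]
```

View pics/w4.png

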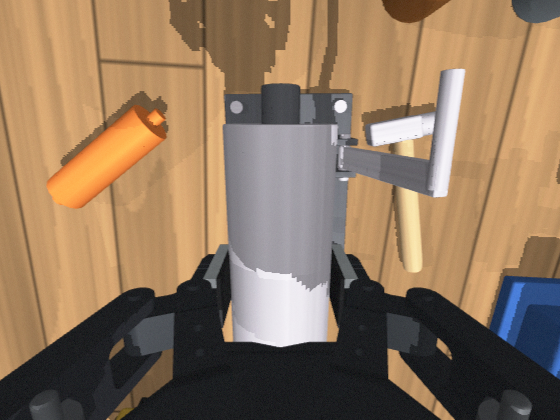

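The roller hangs straight in the grip, over the fixture and clear of the swung-back strap at (440,130).

Call:
step_arm --pt "0 2 10 0 0 -0.007" --pt "0 2 25 0 0 0" --pt "0 2 30 0 0 0" --pt "0 2 30 0 0 0" --pt "0 2 30 0 0 0" --pt "0 0 25 0 0 0" --pt "0 0 15 0 0 0" --pt "0 0 0 0 0 0"

```text
clock: 15.65
eef_pos: [0.4963, -0.217, 0.0877]
eef_rot: [0.683, 0.731, -0.0, -0.002]
force: [1.0, 0.1, -4.3]
width: 0.54
grip_force: 62.7
```

Run:
```python
from h import *
togo([.498,-.2175,.0645],3.7)
```

```text
tcp [ 0.4963 -0.217   0.0877] psiy 3.89 togo [-0.7  1.8 23.2] rz 0.0032311516950795038 F [ 1.   0.1 -4.3] w 0.54 g 62.7 t 15.65
```

Call:
step_arm --pt "0 1 3 0 0 0.003" --pt "0 1 3 0 0 0" --pt "0 0 3 0 0 0" --pt "0 0 3 0 0 0" --pt "0 0 3 0 0 0" --pt "0 0 2 0 0 0" --pt "0 0 1 0 0 0" --pt "0 0 0 0 0 0"

```text
clock: 16.45
eef_pos: [0.4998, -0.2182, 0.0722]
eef_rot: [0.684, 0.73, -0.0, -0.0]
force: [0.0, -0.4, -4.3]
width: 0.542
grip_force: 62.7
```

Call:
step_arm --pt "0 -1 2 0 0 0" --pt "0 0 2 0 0 0" --pt "0 0 1 0 0 0" --pt "0 0 1 0 0 0" --pt "0 0 0 0 0 0" --pt "0 0 0 0 0 0" --pt "0 0 0 0 0 0" --pt "0 0 0 0 0 0"

```text
clock: 17.25
eef_pos: [0.499, -0.2183, 0.0664]
eef_rot: [0.684, 0.73, 0.0, 0.0]
force: [-0.2, -0.2, -4.3]
width: 0.542
grip_force: 62.7
```

Call:
step_arm --pt "0 0 1 0 0 0" --pt "0 0 1 0 0 0" --pt "0 0 0 0 0 0" --pt "0 0 0 0 0 0" --pt "0 0 0 0 0 0" --pt "0 0 0 0 0 0" --pt "0 0 0 0 0 0" --pt "0 0 0 0 0 0"

```text
clock: 18.05
eef_pos: [0.499, -0.2184, 0.0657]
eef_rot: [0.684, 0.73, 0.0, 0.0]
force: [-4.7, 2.4, 12.9]
width: 0.54
grip_force: 64.7
```

Call:
step_arm --pt "0 -0.5 -0.5 0 0 0" --pt "-1 0 0 0 0 0" --pt "-1 0 0 0 0 0" --pt "-1 0 0 0 0 0" --pt "-1 0 0 0 0 0" --pt "-1 0 0 0 0 0" --pt "0 0 0 0 0 0" --pt "0 0 0 0 0 0"

```text
clock: 18.85
eef_pos: [0.4978, -0.2224, 0.0643]
eef_rot: [0.684, 0.73, 0.0, -0.001]
force: [-2.8, 5.1, 2.3]
width: 0.544
grip_force: 63.3
```

Call:
step_arm --pt "-1 0 0 0 0 0" --pt "-1 0 0 0 0 0" --pt "0 0 0 0 0 0" --pt "0 0 0 0 0 0" --pt "0 0 0 0 0 0" --pt "0 0 0 0 0 0" --pt "0 0 0 0 0 0" --pt "0 0 0 0 0 0"

```text
clock: 19.65
eef_pos: [0.498, -0.2244, 0.0643]
eef_rot: [0.684, 0.73, 0.0, -0.001]
force: [-3.9, 4.7, 2.1]
width: 0.543
grip_force: 63.3
```

Still sliding freely (the full 2 mm was made), so I'll continue.

Call:
step_arm --pt "-1 0 0 0 0 0" --pt "-1 0 0 0 0 0" --pt "0 0 0 0 0 0" --pt "0 0 0 0 0 0" --pt "0 0 0 0 0 0" --pt "0 0 0 0 0 0" --pt "0 0 0 0 0 0" --pt "0 0 0 0 0 0"

```text
clock: 20.45
eef_pos: [0.4981, -0.2262, 0.0643]
eef_rot: [0.684, 0.73, 0.0, -0.001]
force: [-4.4, 7.0, 2.0]
width: 0.542
grip_force: 63.4
```

Call:
step_arm --pt "-1 0 0 0 0 0" --pt "-0.5 0 0 0 0 0" --pt "0 0 0 0 0 0" --pt "0 0 0 0 0 0" --pt "0 0 0 0 0 0" --pt "0 0 0 0 0 0" --pt "0 0 0 0 0 0" --pt "0 0 0 0 0 0"

```text
clock: 21.25
eef_pos: [0.498, -0.2263, 0.0643]
eef_rot: [0.683, 0.73, 0.001, -0.002]
force: [-3.8, 12.1, 5.3]
width: 0.54
grip_force: 63.7
```

Call:
step_arm --pt "0 0 0 0 0 0" --pt "0 0 0 0 0 0" --pt "0 0 0 0 0 0" --pt "0 0 0 0 0 0" --pt "0 0 0 0 0 0" --pt "0 0 0 0 0 0" --pt "0 0 0 0 0 0" --pt "0 0 0 0 0 0" --fingers 0.75

```text
clock: 22.05
eef_pos: [0.4991, -0.2289, 0.0648]
eef_rot: [0.684, 0.73, -0.0, 0.0]
force: [0.0, -0.6, -0.3]
width: 0.751
grip_force: 0.0
```

Call:
step_arm --pt "0 0 -5 0 0 0" --pt "0 0 -10 0 0 0" --pt "0 0 -25 0 0 0" --pt "0 0 -35 0 0 0" --pt "0 0 -40 0 0 0" --pt "0 0 -40 0 0 0" --pt "0 0 -40 0 0 0" --pt "0 0 -35 0 0 0"

```text
clock: 22.85
eef_pos: [0.499, -0.2287, 0.2981]
eef_rot: [0.684, 0.73, 0.0, 0.001]
force: [0.7, 0.3, -0.1]
width: 0.754
grip_force: 0.0
```

Run:
```python
from h import *
togo([.5785,-.138,.30],3.7)
d=snap("wrist","w5.png");W=cloud(d);Z=W[...,2];v,u=np.mgrid[:420,:560]
g=W[(Z>.065)&(Z<.1)&(abs(W[...,0]-.495)<.03)&(abs(W[...,1]+.226)<.1)]
print("roller ztop",np.percentile(g[:,2],[50,95]),np.polyfit(g[:,1],g[:,0],1),g[:,1].min(),g[:,1].max())
p=W[(Z>.19)&(Z<.225)&(abs(W[...,0]-.58)<.03)&(W[...,1]>-.18)&(W[...,1]<-.1)];print("bar",len(p),p.mean(0),p.min(0),p.max(0))
```

```text
tcp [ 0.499  -0.2287  0.2981] psiy 3.73 togo [85.4 85.2 -1.8] rz 0.0004893208320061058 F [ 0.7  0.3 -0.1] w 0.754 g 0.0 t 22.85
roller ztop [0.08061642 0.08466234] [-0.0511308  0.4854221] -0.3210903334462185 -0.14240076587714165
bar 1953 [ 0.57448884 -0.15023863  0.20872273] [ 0.56783073 -0.17999839  0.19015907] [ 0.58395557 -0.11741992  0.21360731]
```

View pics/w5.png

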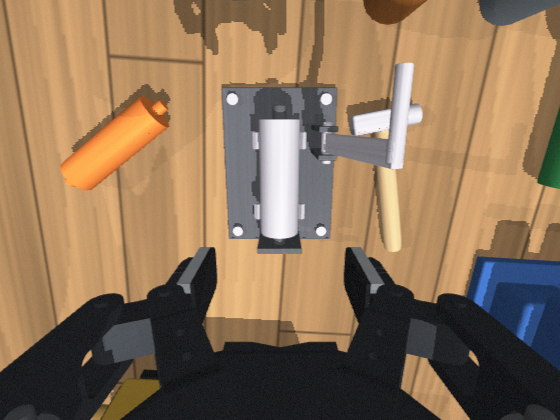

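The roller lies in both cradles along column 279, with its end at the stop (279,240). The bar is at (402,115).

Call:
step_arm --pt "20 20 0 0 0 0" --pt "20 20 0 0 0 0" --pt "20 20 0 0 0 0" --pt "20 20 0 0 0 0" --pt "2 3 0 0 0 0" --pt "0 0 20 0 0 0" --pt "0 0 20 0 0 0" --pt "0 0 0 0 0 0" --fingers 0.6 --force 40

```text
clock: 23.7
eef_pos: [0.5749, -0.1414, 0.2529]
eef_rot: [0.684, 0.73, -0.001, -0.002]
force: [0.6, -0.1, -0.1]
width: 0.602
grip_force: 0.0
```

Call:
step_arm --pt "0 0 15 0 0 0" --pt "0 0 15 0 0 0" --pt "0 0 12 0 0 0" --pt "0 0 10 0 0 0" --pt "0 0 2 0 0 0" --pt "0 0 0 0 0 0" --pt "0 0 0 0 0 0" --pt "0 0 0 0 0 0"

```text
clock: 24.5
eef_pos: [0.5769, -0.1417, 0.2014]
eef_rot: [0.684, 0.73, 0.0, 0.0]
force: [0.5, 0.2, -0.0]
width: 0.602
grip_force: 0.0
```

Call:
step_arm --pt "0 0 0 0 0 0" --pt "0 0 0 0 0 0" --pt "0 0 0 0 0 0" --pt "0 0 0 0 0 0" --pt "0 0 0 0 0 0" --pt "0 0 0 0 0 0" --pt "0 0 0 0 0 0" --pt "0 0 0 0 0 0" --fingers 0

```text
clock: 25.3
eef_pos: [0.5767, -0.1416, 0.201]
eef_rot: [0.684, 0.73, 0.0, 0.0]
force: [0.0, 1.4, 4.5]
width: 0.126
grip_force: 39.0
```

Run:
```python
import numpy as np
q=np.linspace(1.845,.085,23);y=-120*np.cos(q);z=-120*np.sin(q)
Y=np.round(y-y[0],0);Z=np.round(z-z[0],0);print([[i,int(a),int(b)] for i,(a,b) in enumerate(zip(np.diff(Y),np.diff(Z)),1)]);print(q[[6,12,18]])
```

```text
[[1, -9, -2], [2, -10, -2], [3, -9, 0], [4, -10, 0], [5, -10, 0], [6, -9, 2], [7, -9, 2], [8, -9, 3], [9, -9, 4], [10, -9, 5], [11, -8, 5], [12, -7, 6], [13, -8, 6], [14, -6, 7], [15, -6, 7], [16, -6, 8], [17, -5, 9], [18, -4, 8], [19, -3, 9], [20, -3, 9], [21, -2, 10], [22, -1, 9]]
[1.365 0.885 0.405]
```

Call:
step_arm --pt "0 -9 -2 0 0 0" --pt "0 -10 -2 0 0 0" --pt "0 -9 0 0 0 0" --pt "0 -10 0 0 0 0" --pt "0 -10 0 0 0 0" --pt "0 -9 2 0 0 0" --pt "0 0 0 0 0 0" --pt "0 0 0 0 0 0"

```text
clock: 26.1
eef_pos: [0.5187, -0.1454, 0.2032]
eef_rot: [0.684, 0.73, -0.001, -0.0]
force: [-3.5, 0.1, 10.2]
width: 0.123
grip_force: 41.6
```

Call:
step_arm --pt "0 -9 1 0 0 0" --pt "0 -9 3 0 0 0" --pt "0 -9 4 0 0 0" --pt "0 -9 5 0 0 0" --pt "0 -8 5 0 0 0" --pt "0 -7 6 0 0 0" --pt "0 0 0 0 0 0" --pt "0 0 0 0 0 0"

```text
clock: 26.9
eef_pos: [0.4675, -0.1487, 0.1781]
eef_rot: [0.684, 0.729, -0.001, -0.001]
force: [-1.3, -3.0, -1.7]
width: 0.131
grip_force: 40.4
```

Call:
step_arm --pt "0 -8 6 0 0 0" --pt "0 -6 7 0 0 0" --pt "0 -6 7 0 0 0" --pt "0 -6 8 0 0 0" --pt "0 -5 9 0 0 0" --pt "0 -4 8 0 0 0" --pt "0 0 0 0 0 0" --pt "0 0 0 0 0 0"

```text
clock: 27.7
eef_pos: [0.4337, -0.1509, 0.1329]
eef_rot: [0.684, 0.73, 0.0, -0.0]
force: [7.2, -0.8, -6.9]
width: 0.123
grip_force: 39.0
```

Call:
step_arm --pt "0 -2 8 0 0 0" --pt "0 -2 8 0 0 0" --pt "0 -2 8 0 0 0" --pt "0 -1 7 0 0 0" --pt "0 0 4 0 0 0" --pt "0 0 0 0 0 0" --pt "0 0 0 0 0 0" --pt "0 0 0 0 0 0"

```text
clock: 28.5
eef_pos: [0.4256, -0.1514, 0.0979]
eef_rot: [0.684, 0.73, -0.001, -0.001]
force: [-3.1, -4.7, -2.2]
width: 0.127
grip_force: 40.9
```

Call:
step_arm --pt "0 0 2 0 0 0" --pt "0 0 2 0 0 0" --pt "0 0 1 0 0 0" --pt "0 0 1 0 0 0" --pt "0 0 0 0 0 0" --pt "0 0 0 0 0 0" --pt "0 0 0 0 0 0" --pt "0 0 0 0 0 0"

```text
clock: 29.3
eef_pos: [0.4252, -0.1514, 0.092]
eef_rot: [0.684, 0.73, -0.001, -0.001]
force: [-4.7, -5.3, -0.4]
width: 0.123
grip_force: 41.5
```

Call:
step_arm --pt "0 0 1 0 0 0" --pt "0 0 1 0 0 0" --pt "0 0 1 0 0 0" --pt "0 0 0 0 0 0" --pt "0 0 0 0 0 0" --pt "0 0 0 0 0 0" --pt "0 0 0 0 0 0" --pt "0 0 0 0 0 0"

```text
clock: 30.1
eef_pos: [0.4252, -0.1514, 0.089]
eef_rot: [0.684, 0.73, -0.001, -0.001]
force: [-6.7, -5.3, 1.3]
width: 0.121
grip_force: 41.5
```

Call:
step_arm --pt "0 0 1 0 0 0" --pt "0 0 1 0 0 0" --pt "0 0 0 0 0 0" --pt "0 0 0 0 0 0" --pt "0 0 0 0 0 0" --pt "0 0 0 0 0 0" --pt "0 0 0 0 0 0" --pt "0 0 0 0 0 0"

```text
clock: 30.9
eef_pos: [0.4251, -0.1514, 0.0869]
eef_rot: [0.684, 0.73, -0.001, -0.001]
force: [-5.6, -5.3, 0.8]
width: 0.122
grip_force: 41.7
```

Call:
step_arm --pt "0 0 1 0 0 0" --pt "0 0 1 0 0 0" --pt "0 0 1 0 0 0" --pt "0 0 0 0 0 0" --pt "0 0 0 0 0 0" --pt "0 0 0 0 0 0" --pt "0 0 0 0 0 0" --pt "0 0 0 0 0 0"

```text
clock: 31.7
eef_pos: [0.4251, -0.1514, 0.0841]
eef_rot: [0.684, 0.73, -0.001, -0.001]
force: [-6.5, -5.5, 3.2]
width: 0.121
grip_force: 41.9
```

Call:
step_arm --pt "0 0 1 0 0 0" --pt "0 0 1 0 0 0" --pt "0 0 0 0 0 0" --pt "0 0 0 0 0 0" --pt "0 0 0 0 0 0" --pt "0 0 0 0 0 0" --pt "0 0 0 0 0 0" --pt "0 0 0 0 0 0"

```text
clock: 32.5
eef_pos: [0.4251, -0.1514, 0.0828]
eef_rot: [0.684, 0.73, -0.001, -0.001]
force: [-9.9, -3.6, 17.1]
width: 0.122
grip_force: 43.5
```

Run:
```python
from h import *
togo([.425,-.15,.09])
for n in("top","wrist"):
    d=snap(n);W=cloud(d);Z=W[...,2];v,u=np.mgrid[:420,:560]
    F=np.array([.4983,-.226]);a=np.radians(3.7);X=(W[...,:2]-F)@np.array([[np.cos(a),-np.sin(a)],[np.sin(a),np.cos(a)]])
    m=(X[...,0]>-60)&(abs(X[...,1]-.045)<.008)&(X[...,0]>-.055)&(X[...,0]<.04)&(Z>.06)&(Z<.12);print(n,m.sum())
    if m.sum()>20: print("strap z=",np.polyfit(X[m][:,0],Z[m],1),"level would be [0,.0945]")
    m=(abs(X[...,0]+.0)<.006)&(abs(X[...,1]+.02)<.04)&(Z>.06)&(Z<.12);print("roller top",m.sum(),np.median(Z[m]))
```

```text
tcp [ 0.4251 -0.1514  0.0828] psiy 3.70 togo [ 1.4 -0.1 -7.2] rz None F [-9.9 -3.6 17.1] w 0.122 g 43.5 t 32.5
top 56
strap z= [0.19855066 0.08713304] level would be [0,.0945]
roller top 0 nan
wrist 609
strap z= [0.02600619 0.09282673] level would be [0,.0945]
roller top 0 nan
  return _methods._mean(a, axis=axis, dtype=dtype,
  ret = ret.dtype.type(ret / rcount)
```

Contact is made: Fz jumped and the strap is level. Releasing and backing off.

Call:
step_arm --pt "0 0 0 0 0 0" --pt "0 0 0 0 0 0" --pt "0 0 0 0 0 0" --pt "0 0 0 0 0 0" --pt "0 0 0 0 0 0" --pt "0 0 0 0 0 0" --pt "0 0 0 0 0 0" --pt "0 0 0 0 0 0" --fingers 0.6

```text
clock: 33.4
eef_pos: [0.4269, -0.1513, 0.0828]
eef_rot: [0.684, 0.73, -0.0, -0.0]
force: [-0.2, 0.1, -0.2]
width: 0.602
grip_force: 0.0
```

Call:
step_arm --pt "0 0 -8 0 0 0" --pt "0 0 -20 0 0 0" --pt "0 0 -35 0 0 0" --pt "0 0 -40 0 0 0" --pt "0 0 -40 0 0 0" --pt "10 10 -40 0 0 0" --pt "10 20 -30 0 0 0" --pt "0 20 0 0 0 0"

```text
clock: 34.2
eef_pos: [0.4775, -0.1279, 0.301]
eef_rot: [0.684, 0.73, 0.001, 0.004]
force: [0.7, -0.6, -0.7]
width: 0.601
grip_force: 0.0
```

Run:
```python
from h import *
togo([.425,-.15,.3])
d=snap("wrist","w6.png");W=cloud(d);Z=W[...,2]
F=np.array([.4983,-.226]);a=np.radians(3.7);X=(W[...,:2]-F)@np.array([[np.cos(a),-np.sin(a)],[np.sin(a),np.cos(a)]])
m=(abs(X[...,1]-.045)<.007)&(X[...,0]>-.055)&(X[...,0]<.04)&(Z>.075)&(Z<.14);print("strap",m.sum(),np.polyfit(X[m][:,0],Z[m],1))
m=(abs(X[...,0])<.005)&(abs(X[...,1]+.02)<.04)&(Z>.06)&(Z<.12);print("roller top",m.sum(),np.median(Z[m]))
```

```text
tcp [ 0.4775 -0.1279  0.301 ] psiy 3.75 togo [-18.6 -53.9   0.7] rz None F [ 0.7 -0.6 -0.7] w 0.601 g 0.0 t 34.2
strap 887 [0.01434081 0.09426282]
roller top 430 0.08413134741840975
```

View pics/w6.png

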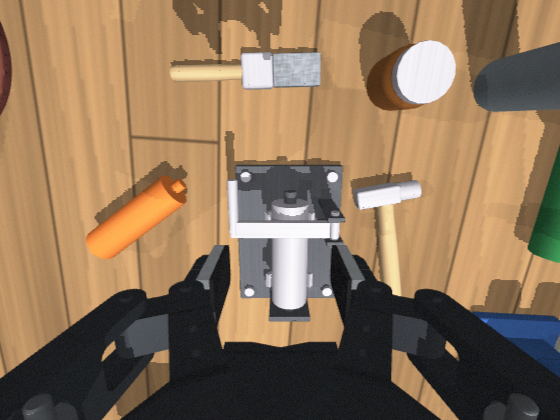

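The strap lies level across the roller at row 229, and the roller's end is at the stop (290,308). The other items are undisturbed, so I'll hand in.

```bash
python3 -c "
from station import ctrl
print(ctrl.sign_off())"
```

```text
the job is handed in; nothing more can be done
None
```

The job is handed in: the long, thick roller is seated in both V cradles against the end stop with the clamp strap resting on it. In the last wrist view nothing else near the fixture looked moved; I didn't re-check the stock board after picking the roller.

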